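Press home a curved row of vial stoppers

ROBOT

A 6-joint arm with a two-finger parallel gripper is mounted at the origin on the work surface. World frame = base frame: x ahead of the robot, y to its left, z up, the work surface at z = 0. Lengths are in m, angles in rad, forces in N, time in s.
With the tool pointing down it reaches from about 0.375 to 0.9 m from the base axis. Payload 3.1 kg.
Tool frame: the origin (TCP) lies midway between the tips of the shut fingers; the grasp point (between the pads) lies 19 mm behind it (pinch_z is the distance from the TCP to the grasp point, in m); y points along the fingers, z is the direction in which the jaws open and shut, and the axes are right-handed (so a half turn about y gives the same grasp; the last joint's range is limited). The gripper opens to 87 mm and grips with 3 to 60 N. Pads are 19 mm wide; open, the fingers measure 117 mm over their backs; the gripper's body (75 mm by 190 mm) begins 51 mm behind the grasp point.
Start: joints at [-1.466, 0.527, 1.433, -0, 1.181, -0.178], TCP at [0.175, -0.6, 0.223] pointing down, gripper open.
Joint ranges: [-3.08, 3.08], [-0.75, 2.2], [0.22, 2.44], [-1.43, 4.57], [0, 2.65], [-2.85, 2.85]. Speed limits (rad/s): [2.79, 2.79, 3.14, 3.14, 3.14, 3.14].

INTERFACE

Orientations are given as a unit quaternion [x, y, z, w].
In Python, from rig import * gives the robot as it stands.
- The arm moves only by the tool drive_tool, never from a script. Its argument "plan" is a list of rows, each a list of 7 numbers: the shift along the tool's x, y, z in mm, then the turn, a rotation vector about the tool's x, y, z in degrees, then the finger opening in mm, from 0 to 87. A call has 1 to 10 rows; each row is the pose to reach, as a shift and turn from the pose commanded when the call began, along the tool's axes at that moment; what a row does not reach only later rows make up. A row lasts 1/10 s, in which the tool goes at most 50 mm and 8.59 degrees, less where a joint would pass 70% of its speed; a pose out of reach is approached as far as the arm can. A call with a gripper value outside its range is refused whole. The fingers move at their own pace and stop on an object; "newtons" is the grip in N (left out, the last holds). Time passes only in rows, so rows that repeat a pose let the fingers close. It gives the time, the measured TCP pose, the force and the opening at its end, in the units of the state.
- get_obs(): the state, without advancing time (a new reading comes with each control period).
- camera(name): name is "scene" or "top" or "wrist"; returns the picture (384x512x3 uint8, blue, green, red); there is no depth.
- get_calibration(name): a dict with "fx", "fy", "cx", "cy" (pixels), "origin" and "rotation" of the camera in the world; the wrist camera has in their place "tool_from_camera" (4x4, takes a point from camera to tool coordinates, whose origin is the TCP and whose axes are the tool frame's). Camera axes: x right, y down, z forward; pixel columns grow to the right and rows downward; lengths in m; the calibration is good to about 2 mm. A picture is of the moment at which its call begins: read the wrist's pose just before it. get_calibration takes no time and is no camera call.
- hand_in(): hands the job in, once; it reports no verdict.
Trained networks look in the newest picture that a camera, given by its name, has taken for a name from the list of things; names that differ only in an ending like _2 or _b are one class to them, and where a whole thing is asked for, a point or a joint stands for the part that bears it (a point fixed in the world has none). Each returns a list of dicts, best first, with "conf" (0 to 1); they miss things now and then, are a little off and sometimes report something else, mostly with a low value. They report only what shows in the picture. A call takes as long as a camera call.
- spot_in(camera, target): "location" ([column, row] in pixels, amid what is visible of it).
- mark_of(camera, target): "location" ([column, row] in pixels: a listed point, or the origin of a listed thing).
The state is a dict: "time": time; "q": joint angles; "joint_velocities": joint speeds; "joint_torque": joint torques, N m; "position": TCP position; "tool_rot": TCP orientation; "ft_force": force on the tool from outside, world axes, zero at the start; "moment": the same for the moment, N m; "grip_width": finger opening in m.
Only numpy, scipy, OpenCV 4.12 (cv2) and the standard library are available. Lean on these libraries where they do the work, as an engineer would, in place of code of your own. Each camera call takes 0.05 s, during which the arm holds its last target. There are 200 camera calls.

TASK

The six rubber stoppers along the curved vial tray are standing proud of their vials. With the closed fingertips, press every one of them fully home, one after another in order, starting at the end of the tray that has the flat tab and following the curve in one gentle pass: until the last one is home, keep the fingertips over the row and no more than a couple of centimetres above the stoppers. Do not pick up or shift the tray, do not touch the straight rack, leave everything else where it is, and finish with the hand clear.

Things in the scene. Friction and masses are not known exactly. Their poses are not given: they have to be found in the camera images.
- tray: Loose curved aluminium vial tray, about 0.9 kg: 45 mm high, 52 mm across the row, bent on a 160 mm radius, 230 mm long. Six vial necks stand in one row along its middle. A flat tab, 30 x 36 x 6 mm, level with its top, sticks out of one end only. Origin: underside, on the row's curve midway between stoppers 3 and 4. z up, x outward (convex side), y along the row to the tabbed end. Any yaw.
- arc_center (a point): Centre of the row's circle, on the hollow (concave) side of the tray, 160 mm from the tray's origin along its -x, at the height of the tray's top (45 mm above the bench). All six stoppers lie 160 mm from it, 0.235 rad (37.6 mm) apart.
- s1_top (a point): Middle of the top of stopper 1, the one nearest the tabbed end: a dark rubber stopper, 22 mm in diameter and 9 mm high with a low domed top. It moves down with the stopper: 64 mm above the bench when fully out, 59 mm when fully in.
- s1 (a joint): How far stopper 1 is pushed in, m: 0 fully out, 0.005 fully in (hard stop); home from 0.0035. It starts 0 to 0.8 mm in. Sliding needs about 3 N downward and it stays where it is left.
- s2_top (a point): Middle of the top of stopper 2: a dark rubber stopper, 22 mm in diameter and 9 mm high with a low domed top. It moves down with the stopper: 64 mm above the bench when fully out, 59 mm when fully in.
- s2 (a joint): How far stopper 2 is pushed in, m: 0 fully out, 0.005 fully in (hard stop); home from 0.0035. It starts 0 to 0.8 mm in. Sliding needs about 3 N downward and it stays where it is left.
- s3_top (a point): Middle of the top of stopper 3: a dark rubber stopper, 22 mm in diameter and 9 mm high with a low domed top. It moves down with the stopper: 64 mm above the bench when fully out, 59 mm when fully in.
- s3 (a joint): How far stopper 3 is pushed in, m: 0 fully out, 0.005 fully in (hard stop); home from 0.0035. It starts 0 to 0.8 mm in. Sliding needs about 3 N downward and it stays where it is left.
- s4_top (a point): Middle of the top of stopper 4: a dark rubber stopper, 22 mm in diameter and 9 mm high with a low domed top. It moves down with the stopper: 64 mm above the bench when fully out, 59 mm when fully in.
- s4 (a joint): How far stopper 4 is pushed in, m: 0 fully out, 0.005 fully in (hard stop); home from 0.0035. It starts 0 to 0.8 mm in. Sliding needs about 3 N downward and it stays where it is left.
- s5_top (a point): Middle of the top of stopper 5: a dark rubber stopper, 22 mm in diameter and 9 mm high with a low domed top. It moves down with the stopper: 64 mm above the bench when fully out, 59 mm when fully in.
- s5 (a joint): How far stopper 5 is pushed in, m: 0 fully out, 0.005 fully in (hard stop); home from 0.0035. It starts 0 to 0.8 mm in. Sliding needs about 3 N downward and it stays where it is left.
- s6_top (a point): Middle of the top of stopper 6, at the end without a tab: a dark rubber stopper, 22 mm in diameter and 9 mm high with a low domed top. It moves down with the stopper: 64 mm above the bench when fully out, 59 mm when fully in.
- s6 (a joint): How far stopper 6 is pushed in, m: 0 fully out, 0.005 fully in (hard stop); home from 0.0035. It starts 0 to 0.8 mm in. Sliding needs about 3 N downward and it stays where it is left.
- rack: Straight aluminium rack, 170 x 44 mm and 45 mm high, 62 mm to the top of its four stoppers of the same kind; not part of the job. Loose. Origin: centre of its underside, x along its length.
- vial_a: Small loose brown glass vial with a black cap, 22 mm in diameter and 50 mm high, standing in the hollow of the curved tray, its centre 65 mm or more from the row. Origin: centre of its underside.
- vial_b: Small loose brown glass vial with a black cap, 22 mm in diameter and 50 mm high, standing in the hollow of the curved tray, its centre 65 mm or more from the row. Origin: centre of its underside.
- tipbox: White tip box, 122 x 84 x 62 mm, loose. Origin: centre of its underside.
- beaker: Glass beaker, 70 mm in diameter, 90 mm high, loose. Origin: centre of its underside.
- pen: Grey pen, 130 mm long, 12 mm thick, lying loose. Origin: middle of its length, on the bench.
- reagent: Brown glass bottle, 66 mm in diameter, 140 mm high, loose. Origin: centre of its underside.

How it is judged:
By the outcome, as a careful person would: the job done as asked, in the order asked, and still so for the second after the job is handed in, with the robot touching nothing.
It also fails if it takes over 53 s, if anything falls off the work surface, if the arm or the gripper's body presses on something with over 40 N, if the wrist force passes 120 N, or if a joint passes its speed limit or range.

## Working session

There is one attempt and no reset: what is moved stays moved. The work goes in short steps, Python scripts to look and compute and a tool call to move; the robot and the scene stay as the last step left them, time stands still between calls to the robot, and variables do not carry over. Pictures are saved under pics/ and viewed, about 8 in all and at most 12, crops included, and the job is handed in when it is done.

Besides the shell and the picture viewer there is one more tool, called after ">>>" as a command line: name --pt "numbers of a row" for each row, then --argument value for the rest. drive_tool: Moves the arm, as the interface text tells. Its arguments: {"type":"object","properties":{"plan":{"type":"array","items":{"type":"array","items":{"type":"number"}}},"newtons":{"type":"number"}},"required":["plan"]}

```bash
mkdir -p pics; cat > h.py <<'E'
from rig import *
import numpy as np, cv2
from scipy.spatial.transform import Rotation as R
def ray(cam, px, obs=None):
    c=get_calibration(cam)
    d=np.array([(px[0]-c["cx"])/c["fx"],(px[1]-c["cy"])/c["fy"],1.])
    if "origin" in c: return np.array(c["origin"]), np.array(c["rotation"])@d
    T=np.array(c["tool_from_camera"]); r=R.from_quat(obs["tool_rot"]).as_matrix()
    return r@T[:3,3]+np.array(obs["position"]), r@T[:3,:3]@d
def at_z(cam,px,z,obs=None):
    o,d=ray(cam,px,obs); return o+d*(z-o[2])/d[2]
def project(cam,p,obs):
    c=get_calibration(cam)
    if "origin" in c: v=np.array(c["rotation"]).T@(p-np.array(c["origin"]))
    else:
        T=np.array(c["tool_from_camera"]); r=R.from_quat(obs["tool_rot"]).as_matrix()
        v=T[:3,:3].T@(r.T@(p-np.array(obs["position"]))-T[:3,3])
    return np.array([c["fx"]*v[0]/v[2]+c["cx"],c["fy"]*v[1]/v[2]+c["cy"]])
E
python3 - <<'E'
from h import *
np.set_printoptions(precision=4,suppress=True)
o=get_obs();print(o["time"],o["position"],R.from_quat(o["tool_rot"]).as_matrix(),o["grip_width"])
im=camera("top");cv2.imwrite("pics/top1.png",im)
for i in range(1,7):
    for m in mark_of("top",f"s{i}_top")[:2]: print(i,m, at_z("top",m["location"],.064))
for n in ["tray","arc_center","rack","vial_a","reagent","beaker","tipbox","pen"]:
    z=.045 if n=="arc_center" else 0
    for m in mark_of("top",n)[:2]: print(n,m, at_z("top",m["location"],z))
print(get_calibration("wrist"))
E
```

```text
0.0 [ 0.175  -0.5992  0.2216] [[-0.96   -0.0002  0.28  ]
 [-0.28    0.0022 -0.96  ]
 [-0.0004 -1.     -0.0021]] 0.08681386791262159Traceback (most recent call last):
  File "<stdin>", line 6, in <module>
  File "h.py", line 11, in at_z
    o,d=ray(cam,px,obs); return o+d*(z-o[2])/d[2]
        ~~~^^^^^^^^^^^^
  File "h.py", line 7, in ray
    if "origin" in c: return np.array(c["origin"]), np.array(c["rotation"])@d
                                                    ~~~~~~~~~~~~~~~~~~~~~~~^~
ValueError: matmul: Input operand 1 has a mismatch in its core dimension 0, with gufunc signature (n?,k),(k,m?)->(n?,m?) (size 3 is different from 4)
```

View pics/top1.png

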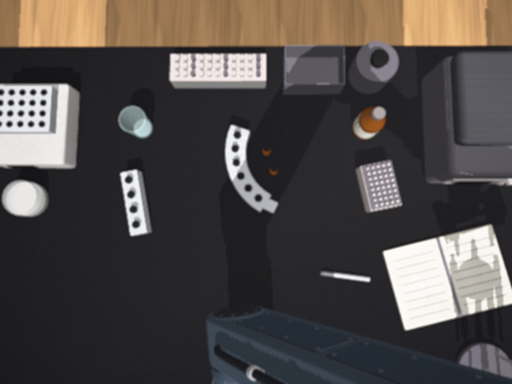

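The top view shows the tray as an arc from (238,130) to (272,206), with the tab at the lower right (272,207). The two vials are in the hollow at (267,152) and (273,171), and the rack is at (135,202). The calibration rotation comes as a quaternion, so I'll fix the helper.

```bash
sed -i 's/np.array(c\["rotation"\])/R.from_quat(c["rotation"]).as_matrix()/g' h.py
python3 - <<'E'
from h import *
np.set_printoptions(precision=4,suppress=True)
o=get_obs();print(o["time"],get_calibration("top"))
for i in range(1,7):
    for m in mark_of("top",f"s{i}_top")[:2]: print(i,m, at_z("top",m["location"],.064))
for n in ["tray","arc_center","rack","vial_a"]:
    z=.045 if n=="arc_center" else 0
    for m in mark_of("top",n)[:2]: print(n,m, at_z("top",m["location"],z))
print(get_calibration("wrist"))
E
```

```text
0.1 {'fx': 370.13200659496835, 'fy': 370.13200659496835, 'cx': 254.2732763454358, 'cy': 190.7945173232893, 'origin': array([ 0.4277, -0.02  ,  1.0201]), 'rotation': array([ 0.7082, -0.7043,  0.0283, -0.0413])}
1 {'location': [256.7, 198.7], 'conf': 0.45} [ 0.5016 -0.0085  0.064 ]
1 {'location': [266.7, 151.2], 'conf': 0.33} [ 0.6267 -0.034   0.064 ]
2 {'location': [247.4, 186.7], 'conf': 0.63} [0.5328 0.0158 0.064 ]
3 {'location': [242.3, 174.3], 'conf': 0.38} [0.5653 0.0294 0.064 ]
4 {'location': [235.9, 163.1], 'conf': 0.51} [0.5948 0.0465 0.064 ]
4 {'location': [236.5, 172.0], 'conf': 0.24} [0.5713 0.0446 0.064 ]
5 {'location': [238.1, 145.1], 'conf': 0.41} [0.6428 0.0412 0.064 ]
6 {'location': [238.8, 133.0], 'conf': 0.61} [0.6753 0.0397 0.064 ]
tray {'location': [239.4, 171.6], 'conf': 0.87} [0.5821 0.0409 0.    ]
rack {'location': [140.1, 199.9], 'conf': 0.88} [0.5016 0.3162 0.    ]
vial_a {'location': [268.0, 150.4], 'conf': 0.54} [ 0.6423 -0.0386  0.    ]
vial_a {'location': [276.7, 171.7], 'conf': 0.46} [ 0.5822 -0.0629  0.    ]
{'fx': 290.0665648899375, 'fy': 290.0665648899375, 'cx': 257.49748188512206, 'cy': 192.79876417460383, 'tool_from_camera': array([[ 0.0017,  0.963 ,  0.2694, -0.0744],
       [ 0.0005, -0.2694,  0.963 , -0.1618],
       [ 1.    , -0.0016, -0.0009, -0.0005],
       [ 0.    ,  0.    ,  0.    ,  1.    ]])}
```

>>> drive_tool --pt "-21 0 -23 0 0 0 0" --pt "-43 0 -46 0 0 0 0" --pt "-65 0 -70 0 0 0 0" --pt "-86 0 -93 0 0 0 0" --pt "-108 0 -116 0 0 0 0" --pt "-130 0 -140 0 0 0 0" --pt "-151 0 -163 0 0 0 0" --pt "-173 0 -186 0 0 0 0" --pt "-195 0 -210 0 0 0 0" --pt "-216 0 -233 0 0 0 0" --newtons 20

```text
time: 1.6
position: [0.3177, -0.3147, 0.2228]
tool_rot: [0.1, -0.7, 0.7, -0.1]
ft_force: [-0.4, -0.0, -0.3]
grip_width: 0.0151
```

>>> drive_tool --pt "-25 0 -27 0 0 0 0" --pt "-50 0 -54 0 0 0 0" --pt "-75 0 -81 0 0 0 0" --pt "-100 0 -108 0 0 0 0" --pt "-125 0 -135 0 0 0 0" --pt "-150 0 -162 0 0 0 0" --pt "-180 0 -195 0 0 0 0" --pt "-205 0 -220 0 0 0 0" --pt "-216 0 -233 0 0 0 0" --pt "-216 0 -233 0 0 0 0"

```text
time: 2.6
position: [0.4601, -0.0298, 0.2228]
tool_rot: [0.101, -0.7, 0.7, -0.102]
ft_force: [1.0, -1.0, -0.3]
grip_width: 0.0004
```

```bash
cat >> h.py <<'E'
from scipy.optimize import least_squares
def model(p):  # p: centre x,y, angle of tray +x
    a=p[2]+.235*(2.5-np.arange(6))
    return np.c_[p[0]+.16*np.cos(a),p[1]+.16*np.sin(a)]
E
python3 - <<'E'
from h import *
np.set_printoptions(precision=4,suppress=True)
o=get_obs();im=camera("wrist");cv2.imwrite("pics/w1.png",im)
P={}
for i in range(1,7):
    for m in mark_of("wrist",f"s{i}_top")[:2]:
        x=at_z("wrist",m["location"],.0637,o); print(i,m,x)
        P.setdefault(i,x)
for n,z in [("tray",0),("arc_center",.045),("vial_a",0)]:
    for m in mark_of("wrist",n)[:2]: print(n,m,at_z("wrist",m["location"],z,o))
k=np.array(sorted(P))-1; X=np.array([P[i+1][:2] for i in k])
s=least_squares(lambda p:((model(p)[k]-X)*1000).ravel(),[.62,-.12,1.85],loss="soft_l1")
print(s.x,model(s.x));print((X-model(s.x)[k])*1000)
big=cv2.resize(im,None,fx=1.5,fy=1.5)
for q in model(s.x): cv2.circle(big,tuple((project("wrist",np.r_[q,.0637],o)*1.5).astype(int)),3,(0,0,255),1)
cv2.imwrite("pics/w1b.png",big)
E
```

```text
1 {'location': [251.3, 134.3], 'conf': 0.52} [ 0.5067 -0.0082  0.0637]
2 {'location': [235.4, 106.7], 'conf': 0.62} [0.5296 0.0159 0.0637]
3 {'location': [226.5, 67.7], 'conf': 0.9} [0.564  0.0347 0.0637]
4 {'location': [223.3, 28.7], 'conf': 0.63} [0.5978 0.0469 0.0637]
tray {'location': [228.1, 62.2], 'conf': 0.57} [0.5771 0.043  0.    ]
vial_a {'location': [302.3, 77.8], 'conf': 0.73} [ 0.5858 -0.0498  0.    ]
vial_a {'location': [301.8, 29.7], 'conf': 0.65} [ 0.6364 -0.0321  0.    ]
[ 0.6287 -0.1104  1.8749] [[ 0.5042 -0.0099]
 [ 0.531   0.0163]
 [ 0.5632  0.0356]
 [ 0.599   0.0468]
 [ 0.6364  0.0494]
 [ 0.6734  0.0432]]
[[ 2.5196  1.7032]
 [-1.4053 -0.378 ]
 [ 0.8361 -0.8168]
 [-1.1554  0.1248]]
```

View pics/w1b.png

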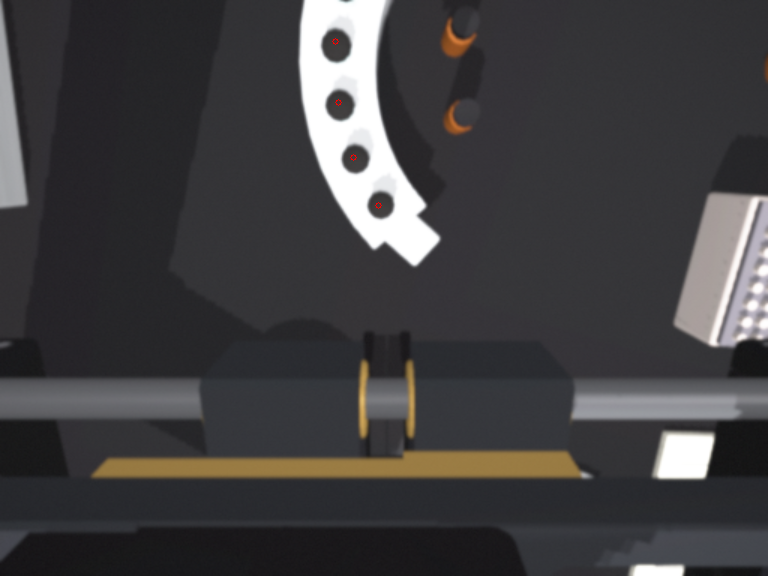

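The picture shows the tab at about (413,240) in the 1.5x view, stoppers 1–4 at (380,204), (355,158), (340,104) and (336,45), and the model dots landing on them. I'll shift forward to see all six.

>>> drive_tool --pt "-16 0 15 0 0 0 0" --pt "-32 0 30 0 0 0 0" --pt "-48 0 45 0 0 0 0" --pt "-66 0 61 0 0 0 0" --pt "-66 0 61 0 0 0 0" --pt "-66 0 61 0 0 0 0"

```text
time: 3.7
position: [0.5391, -0.0718, 0.2221]
tool_rot: [-0.1, 0.7, -0.7, 0.099]
ft_force: [-1.0, 0.3, -0.2]
grip_width: 0.0005
```

```bash
python3 - <<'E'
from h import *
np.set_printoptions(precision=4,suppress=True)
o=get_obs();im=camera("wrist");print(o["time"],o["position"],o["ft_force"])
P={}
for i in range(1,7):
    for m in mark_of("wrist",f"s{i}_top")[:1]:
        x=at_z("wrist",m["location"],.0637,o); print(i,m,x)
        P.setdefault(i,x)
k=np.array(sorted(P))-1; X=np.array([P[i+1][:2] for i in k])
s=least_squares(lambda p:((model(p)[k]-X)*1000).ravel(),[.6287,-.1104,1.875],loss="soft_l1")
print(s.x);print(model(s.x));print((X-model(s.x)[k])*1000)
big=cv2.resize(im,None,fx=2.5,fy=2.5,interpolation=cv2.INTER_CUBIC)
for p,c in [(s.x,(0,0,255)),([.6287,-.1104,1.8749],(0,255,0))]:
  for q in model(p): cv2.circle(big,tuple((project("wrist",np.r_[q,.0637],o)*2.5+.75).astype(int)),3,c,1)
cv2.imwrite("pics/w2.png",big[0:600,250:850])
E
```

```text
3.7 [ 0.5391 -0.0718  0.2221] [-1.0449  0.2789 -0.1957]
1 {'location': [197.5, 192.6], 'conf': 0.65} [ 0.5051 -0.0091  0.0637]
2 {'location': [183.1, 165.1], 'conf': 0.55} [0.5317 0.0135 0.0637]
3 {'location': [170.3, 133.6], 'conf': 0.59} [0.5618 0.0342 0.0637]
4 {'location': [162.8, 94.2], 'conf': 0.86} [0.5994 0.0498 0.0637]
5 {'location': [168.6, 59.1], 'conf': 0.73} [0.6343 0.0507 0.0637]
6 {'location': [178.3, 18.9], 'conf': 0.87} [0.6727 0.0487 0.0637]
[ 0.6341 -0.1076  1.9167]
[[ 0.5055 -0.0124]
 [ 0.5312  0.0149]
 [ 0.5626  0.0355]
 [ 0.5978  0.0482]
 [ 0.6351  0.0524]
 [ 0.6724  0.0478]]
[[-0.4196  3.3275]
 [ 0.5451 -1.3983]
 [-0.8013 -1.3498]
 [ 1.5713  1.5614]
 [-0.7843 -1.7378]
 [ 0.3228  0.9373]]
```

View pics/w2.png

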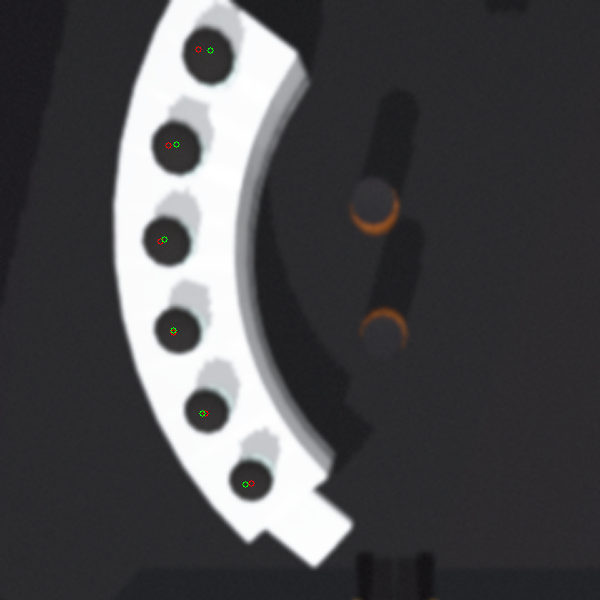

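All six are visible in the crop: blob centres at s1 (251,480), s2 (206,411), s3 (178,330), s4 (167,241), s5 (177,147), s6 (208,55). I'll refine with the blob centroids in the same view.

```bash
python3 - <<'E'
from h import *
np.set_printoptions(precision=4,suppress=True)
o=get_obs();im=camera("wrist");g=cv2.cvtColor(im,cv2.COLOR_BGR2GRAY)
seeds=[(251,480),(206,411),(178,330),(167,241),(177,147),(208,55)]
X=[];A=[]
n,lab,st,ce=cv2.connectedComponentsWithStats((g<110).astype(np.uint8))
for s in seeds:
    u,v=(s[0]+250)/2.5,s[1]/2.5; l=lab[int(v),int(u)]
    A.append((*ce[l],st[l,4])); X.append(at_z("wrist",ce[l],.0605,o)[:2])
X=np.array(X);print(np.array(A));print(X)
s=least_squares(lambda p:((model(p)-X)*1000).ravel(),[.6287,-.1104,1.875])
print(s.x);m=model(s.x);print(m);print((X-m)*1000)
r=R.from_quat(o["tool_rot"]).as_matrix();print(r)
pts=np.c_[m,[.075]*6]
print("to s1",(r.T@(pts[0]-o["position"]))*1000);print((np.diff(pts,axis=0)@r)*1000)
E
```

```text
[[200.451  191.5588 204.    ]
 [182.8438 163.8438 224.    ]
 [171.3185 131.6815 248.    ]
 [167.0505  96.148  277.    ]
 [171.0227  58.9353 309.    ]
 [183.7443  22.1925 348.    ]]
[[ 0.5063 -0.0112]
 [ 0.5324  0.0152]
 [ 0.5638  0.0349]
 [ 0.5988  0.0467]
 [ 0.6357  0.05  ]
 [ 0.6723  0.0446]]
[ 0.6319 -0.1097  1.8951]
[[ 0.5054 -0.0117]
 [ 0.5317  0.015 ]
 [ 0.5635  0.0349]
 [ 0.599   0.0469]
 [ 0.6364  0.0502]
 [ 0.6735  0.0448]]
[[ 0.9458  0.4866]
 [ 0.7551  0.1979]
 [ 0.3125 -0.0341]
 [-0.1701 -0.1804]
 [-0.6685 -0.2611]
 [-1.1748 -0.2089]]
[[-0.9599 -0.0002  0.2803]
 [-0.2803  0.0001 -0.9599]
 [ 0.0001 -1.     -0.0001]]
to s1 [ 15.7335 147.7234 -66.7211]
[[-32.7354  -0.0017 -18.321 ]
 [-36.1016  -0.0031 -10.1952]
 [-37.4832  -0.0043  -1.509 ]
 [-36.8043  -0.0054   7.2602]
 [-34.1022  -0.0061  15.6303]]
```

>>> drive_tool --pt "5 0 -22 0 0 0 0" --pt "11 0 -45 0 0 0 0" --pt "16 0 -67 0 0 0 0" --pt "16 30 -67 0 0 0 0" --pt "16 60 -67 0 0 0 0" --pt "16 90 -67 0 0 0 0" --pt "16 115 -67 0 0 0 0" --pt "16 135 -67 0 0 0 0" --pt "16 145 -67 0 0 0 0" --pt "16 147 -67 0 0 0 0"

```text
time: 5.1
position: [0.505, -0.0117, 0.0747]
tool_rot: [-0.101, 0.7, -0.7, 0.099]
ft_force: [0.7, 0.0, 0.4]
grip_width: 0.0006
```

```bash
python3 - <<'E'
from h import *
np.set_printoptions(precision=4,suppress=True)
o=get_obs();im=camera("wrist");print(o["time"],o["position"],o["ft_force"],o["tool_rot"])
p=[.6319,-.1097,1.8951]
big=cv2.resize(im,None,fx=1.5,fy=1.5,interpolation=cv2.INTER_CUBIC)
for q in model(p): cv2.circle(big,tuple((project("wrist",np.r_[q,.0637],o)*1.5).astype(int)),3,(0,0,255),1)
cv2.imwrite("pics/w3.png",big)
E
```

```text
5.1 [ 0.505  -0.0117  0.0747] [0.7096 0.0295 0.4456] [-0.1007  0.7003 -0.6997  0.0993]
```

View pics/w3.png

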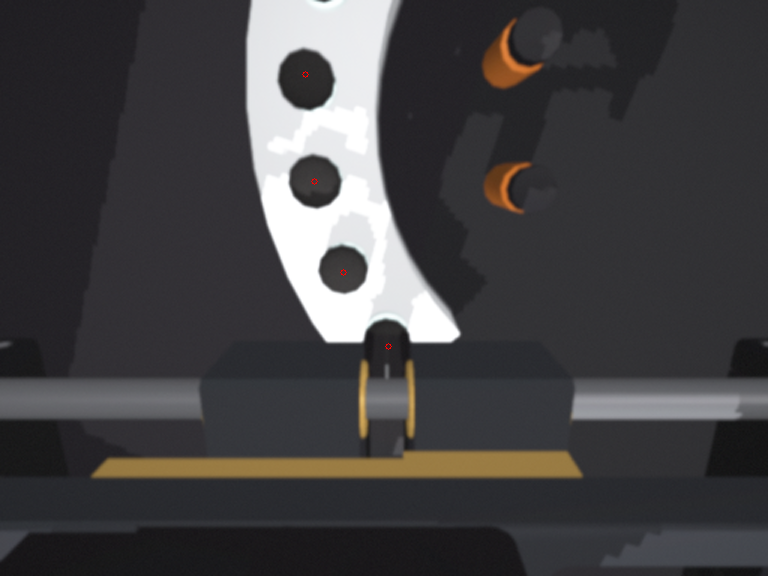

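The fingertips are over s1 and the model dots sit on s2 (343,270), s3 (315,181) and s4 (306,75). Next is a slow press, watching the force.

>>> drive_tool --pt "0 5 0 0 0 0 0" --pt "0 9 0 0 0 0 0" --pt "0 11 0 0 0 0 0" --pt "0 12 0 0 0 0 0" --pt "0 13 0 0 0 0 0" --pt "0 14 0 0 0 0 0" --pt "0 15 0 0 0 0 0" --pt "0 15.5 0 0 0 0 0" --pt "0 15.5 0 0 0 0 0"

```text
time: 6.05
position: [0.5057, -0.0119, 0.0601]
tool_rot: [0.1, -0.7, 0.7, -0.1]
ft_force: [0.5, 0.6, 3.3]
grip_width: 0.0002
```

>>> drive_tool --pt "0 0.5 0 0 0 0 0" --pt "0 1 0 0 0 0 0" --pt "0 1.5 0 0 0 0 0" --pt "0 1.5 0 0 0 0 0"

```text
time: 6.45
position: [0.5057, -0.0119, 0.0589]
tool_rot: [0.1, -0.7, 0.7, -0.1]
ft_force: [-0.5, 1.2, 6.1]
grip_width: 0.0005
```

>>> drive_tool --pt "0 0.5 0 0 0 0 0" --pt "0 1 0 0 0 0 0" --pt "0 1 0 0 0 0 0"

```text
time: 6.75
position: [0.5058, -0.0119, 0.0587]
tool_rot: [0.1, -0.7, 0.7, -0.1]
ft_force: [-2.5, -0.1, 12.7]
grip_width: 0.0005
```

>>> drive_tool --pt "0 -7 0 0 0 0 0" --pt "0 -13 0 0 0 0 0" --pt "-11 -13 -6 0 0 0 0" --pt "-22 -13 -12 0 0 0 0" --pt "-33 -13 -18.3 0 0 0 0" --pt "-33 -11 -18.3 0 0 0 0" --pt "-33 -7 -18.3 0 0 0 0" --pt "-33 -5.5 -18.3 0 0 0 0" --pt "-33 -4 -18.3 0 0 0 0" --pt "-33 -2.5 -18.3 0 0 0 0"

```text
time: 7.75
position: [0.532, 0.0149, 0.0601]
tool_rot: [-0.1, 0.7, -0.7, 0.1]
ft_force: [0.2, 2.3, 2.5]
grip_width: 0.0006
```

>>> drive_tool --pt "0 0.8 0 0 0 0 0" --pt "0 1.6 0 0 0 0 0" --pt "0 2.4 0 0 0 0 0" --pt "0 2.4 0 0 0 0 0"

```text
time: 8.15
position: [0.5321, 0.0149, 0.0587]
tool_rot: [0.1, -0.7, 0.7, -0.1]
ft_force: [-0.8, 2.5, 11.1]
grip_width: 0.0006
```

>>> drive_tool --pt "0 -7 0 0 0 0 0" --pt "0 -13 0 0 0 0 0" --pt "-12 -13 -3.4 0 0 0 0" --pt "-24 -13 -6.8 0 0 0 0" --pt "-36 -13 -10.2 0 0 0 0" --pt "-36 -11 -10.2 0 0 0 0" --pt "-36 -7 -10.2 0 0 0 0" --pt "-36 -5.5 -10.2 0 0 0 0" --pt "-36 -4 -10.2 0 0 0 0" --pt "-36 -2.5 -10.2 0 0 0 0"

```text
time: 9.15
position: [0.5637, 0.0349, 0.0602]
tool_rot: [-0.1, 0.7, -0.7, 0.1]
ft_force: [0.3, 2.7, 3.3]
grip_width: 0.0006
```

>>> drive_tool --pt "0 0.8 0 0 0 0 0" --pt "0 1.6 0 0 0 0 0" --pt "0 2.4 0 0 0 0 0" --pt "0 2.4 0 0 0 0 0"

```text
time: 9.55
position: [0.5638, 0.0349, 0.0588]
tool_rot: [-0.1, 0.7, -0.7, 0.1]
ft_force: [-0.9, 2.4, 9.6]
grip_width: 0.0004
```

>>> drive_tool --pt "0 -7 0 0 0 0 0" --pt "0 -13 0 0 0 0 0" --pt "-12.5 -13 -0.5 0 0 0 0" --pt "-25 -13 -1 0 0 0 0" --pt "-37.5 -13 -1.5 0 0 0 0" --pt "-37.5 -11 -1.5 0 0 0 0" --pt "-37.5 -7 -1.5 0 0 0 0" --pt "-37.5 -5.5 -1.5 0 0 0 0" --pt "-37.5 -4 -1.5 0 0 0 0" --pt "-37.5 -2.5 -1.5 0 0 0 0"

```text
time: 10.55
position: [0.5986, 0.0466, 0.0603]
tool_rot: [-0.1, 0.7, -0.7, 0.1]
ft_force: [-1.4, -0.5, 3.5]
grip_width: 0.0005
```

>>> drive_tool --pt "0 0.8 0 0 0 0 0" --pt "0 1.6 0 0 0 0 0" --pt "0 2.5 0 0 0 0 0" --pt "0 2.5 0 0 0 0 0"

```text
time: 10.95
position: [0.5987, 0.0466, 0.0588]
tool_rot: [0.101, -0.7, 0.7, -0.1]
ft_force: [-4.1, -1.3, 10.3]
grip_width: 0.0007
```

>>> drive_tool --pt "0 -7 0 0 0 0 0" --pt "0 -13 0 0 0 0 0" --pt "-12.3 -13 2.4 0 0 0 0" --pt "-24.6 -13 4.8 0 0 0 0" --pt "-37 -13 7.4 0 0 0 0" --pt "-37 -11 7.4 0 0 0 0" --pt "-37 -7 7.4 0 0 0 0" --pt "-37 -5.5 7.4 0 0 0 0" --pt "-37 -4 7.4 0 0 0 0" --pt "-37 -2.5 7.4 0 0 0 0"

```text
time: 11.95
position: [0.6364, 0.05, 0.0604]
tool_rot: [-0.1, 0.7, -0.7, 0.1]
ft_force: [-1.7, -0.6, 3.1]
grip_width: 0.0006
```

>>> drive_tool --pt "0 0.8 0 0 0 0 0" --pt "0 1.6 0 0 0 0 0" --pt "0 2.5 0 0 0 0 0" --pt "0 2.5 0 0 0 0 0"

```text
time: 12.35
position: [0.6365, 0.0501, 0.0588]
tool_rot: [-0.1, 0.7, -0.7, 0.1]
ft_force: [-2.9, 0.1, 7.6]
grip_width: 0.0004
```

>>> drive_tool --pt "0 -7 0 0 0 0 0" --pt "0 -13 0 0 0 0 0" --pt "-11.5 -13 5 0 0 0 0" --pt "-23 -13 10 0 0 0 0" --pt "-34.3 -13 15.5 0 0 0 0" --pt "-34.3 -11 15.5 0 0 0 0" --pt "-34.3 -7 15.5 0 0 0 0" --pt "-34.3 -5.5 15.5 0 0 0 0" --pt "-34.3 -4 15.5 0 0 0 0" --pt "-34.3 -2.5 15.5 0 0 0 0"

```text
time: 13.35
position: [0.6735, 0.0448, 0.0604]
tool_rot: [-0.1, 0.7, -0.7, 0.1]
ft_force: [-1.0, -0.2, 3.4]
grip_width: 0.0005
```

>>> drive_tool --pt "0 0.8 0 0 0 0 0" --pt "0 1.6 0 0 0 0 0" --pt "0 2.6 0 0 0 0 0" --pt "0 2.6 0 0 0 0 0"

```text
time: 13.75
position: [0.6736, 0.0448, 0.0588]
tool_rot: [-0.101, 0.7, -0.7, 0.1]
ft_force: [-3.7, 0.6, 9.5]
grip_width: 0.0006
```

>>> drive_tool --pt "0 -5 0 0 0 0 0" --pt "0 -20 0 0 0 0 0" --pt "0 -50 0 0 0 0 0" --pt "0 -85 0 0 0 0 0" --pt "0 -125 0 0 0 0 0" --pt "0 -165 0 0 0 0 0" --pt "40 -165 18 0 0 0 0" --pt "80 -165 37 0 0 0 0" --pt "120 -165 55 0 0 0 0" --pt "162 -165 74 0 0 0 0"

```text
time: 14.75
position: [0.5388, -0.0725, 0.2236]
tool_rot: [0.1, -0.7, 0.7, -0.101]
ft_force: [-0.0, -0.1, 0.5]
grip_width: 0.0004
```

>>> drive_tool --pt "0 0 0 0 0 0 0" --pt "0 0 0 0 0 0 0" --pt "0 0 0 0 0 0 0"

```text
time: 15.05
position: [0.5409, -0.0716, 0.2234]
tool_rot: [0.099, -0.7, 0.7, -0.101]
ft_force: [-0.2, -0.0, -0.1]
grip_width: 0.0003
```

```bash
python3 - <<'E'
from h import *
np.set_printoptions(precision=4,suppress=True)
o=get_obs();im=camera("wrist");g=cv2.cvtColor(im,cv2.COLOR_BGR2GRAY);print(o["time"],o["position"],o["ft_force"])
p0=[.6319,-.1097,1.8951]
n,lab,st,ce=cv2.connectedComponentsWithStats((g<110).astype(np.uint8))
X=[]
for q in model(p0):
    u,v=project("wrist",np.r_[q,.056],o); l=lab[int(v),int(u)]; X.append(at_z("wrist",ce[l],.0565,o)[:2]); print(ce[l],st[l,4])
X=np.array(X)
s=least_squares(lambda p:((model(p)-X)*1000).ravel(),p0);print(s.x,(X-model(s.x))*1000,(model(s.x)-model(p0))*1000)
cv2.imwrite("pics/w4.png",cv2.resize(im,None,fx=1.5,fy=1.5,interpolation=cv2.INTER_CUBIC))
E
```

```text
15.05 [ 0.5409 -0.0716  0.2234] [-0.2222 -0.0179 -0.1281]
[200.6857 191.581 ] 210
[183.3632 164.5256] 234
[172.189 133.   ] 254
[167.9574  98.1454] 282
[171.9204  61.8471] 314
[184.3686  25.8629] 350
[ 0.6322 -0.1098  1.8957] [[ 1.3659  0.6911]
 [ 0.8841  0.3001]
 [ 0.3489 -0.1351]
 [-0.2233 -0.2311]
 [-0.9226 -0.3773]
 [-1.453  -0.2476]] [[ 0.2647 -0.2203]
 [ 0.2497 -0.2055]
 [ 0.2385 -0.1877]
 [ 0.2318 -0.1678]
 [ 0.2299 -0.1468]
 [ 0.233  -0.126 ]]
```

View pics/w4.png

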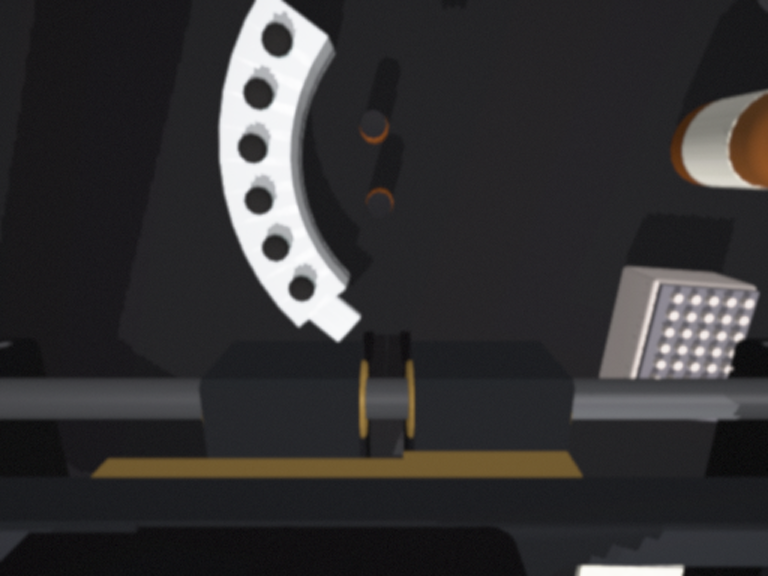

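The picture shows the tray with its tab at (335,315) and six stoppers from (302,288) to (277,40). The shadows beside them are shorter. The vials are still standing at (374,127) and (380,203), and the tray moved less than 0.4 mm in the fit. Handing in.

```bash
python3 -c "
from rig import *
print(hand_in())"
```

```text
the job is handed in; nothing more can be done
None
```

I pressed all six stoppers home with the closed fingertips, in order from the tabbed end, and handed the job in at about 15 s.

- **Seating:** each press bottomed out at a tip height of 58.7–58.8 mm (59 mm is nominal for fully in). The force rose from about 3 N while sliding to 8–13 N at the stop. That is my evidence for depth; I did not measure it separately.
- **The pass:** between presses the commanded lift was 13 mm, so the fingertips stayed within about 1.5 cm of the stoppers and followed the curve.
- **Final look:** with the hand clear, the force read about zero. The tray fit moved less than 0.4 mm, within measurement error, and both vials were still standing in the hollow.
- **Not rechecked or in disagreement:** the rack was out of the last view, though the hand never went near it. The detection networks' stopper positions scattered by up to about 3 mm. I aimed from stopper outlines in the image instead, which fitted to about 1 mm.

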